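# Turn the status flags of the passed parts to green

### The arm

A 6-joint arm with a two-finger parallel gripper is mounted at the origin on a cart in front of the work surface, level with it; the furniture and walls round the work are solid. World frame = base frame: x ahead of the robot, y to its left, z up, the work surface at z = 0. Lengths are in m, angles in rad, forces in N, time in s.
With the tool pointing down it reaches from about 0.35 to 0.85 m from the base axis. Payload 8.1 kg.
Tool frame: the origin (TCP) lies midway between the tips of the shut fingers; the grasp point (between the pads) lies 19 mm behind it; z points along the fingers, y is the direction in which the jaws open and shut (so a half turn about z gives the same grasp; the last joint's range is limited). The gripper opens to 93 mm and grips with 3 to 60 N. Pads are 15 mm wide; open, the fingers measure 128 mm over their backs; the gripper's body (75 mm by 188 mm) begins 65 mm behind the grasp point.
Start: joints at [-1.233, 0.13, 1.488, -0, 1.523, -0.085], TCP at [0.246, -0.547, 0.219] pointing down, gripper open.
Joint ranges: [-2.96, 2.96], [-0.89, 2.26], [0.02, 2.5], [-1.34, 4.48], [0, 2.73], [-2.66, 2.66]. Speed limits (rad/s): [2.39, 2.39, 2.79, 3.14, 3.14, 3.14].

### API

Orientations are given as a rotation vector (axis times angle).
In Python, from plant import robot, optics, ticket gives the robot as it stands.
- The arm moves only by the tool send_rows, never from a script. Its argument "targets" is a list of rows, each a list of 3 entries, a list of its own where there are three numbers: the opening, from -1 (shut) to 1 (fully open), then the shift along the tool's x, y, z in mm, then the turn about the tool's z in rad. A call has 1 to 12 rows; each row shifts and turns the commanded pose from where the row before left it, along the tool's axes as they then stand; what a row does not reach is not made up. A row lasts 1/10 s, in which the tool goes at most 50 mm and 8.59 degrees, less where a joint would pass 70% of its speed; a pose out of reach is approached as far as the arm can. A call with a gripper value outside its range is refused whole. The fingers move at their own pace and stop on an object; "newtons" is the grip in N (left out, the last holds). Time passes only in rows, so rows that do not move let the fingers close. It gives the time, the measured TCP pose, the force and the opening at its end, in the units of the state.
- robot.read_state(): the state, without advancing time (a new reading comes with each control period).
- optics.read_camera(name): name is "scene" or "side" or "wrist"; returns a dict with "color" (384x512x3 uint8, red, green, blue), "K" (3x3 intrinsics, pixels), "position" and "orientation" of the camera in the world. Camera axes: x right, y up, looking along -z (the intrinsics and any distortion apply to the point x, -y, -z); pixel columns grow to the right and rows downward; lengths in m; the calibration is good to about 2 mm. The wrist camera is an equidistant fisheye: a pixel r from the principal point sees the ray r / f radians off the axis. A picture is of the moment at which its call begins. There is no depth.
- ticket.close_job(): hands the job in, once; it reports no verdict.
Trained networks look in the newest picture that a camera, given by its name, has taken for a name from the list of things; names that differ only in an ending like _2 or _b are one class to them, and where a whole thing is asked for, a point or a joint stands for the part that bears it (a point fixed in the world has none). Each returns a list of dicts, best first, with "confidence" (0 to 1); they miss things now and then, are a little off and sometimes report something else, mostly with a low value. They report only what shows in the picture. A call takes as long as a camera call.
- optics.cut_out(camera, name): "region" (384x512 bool, what is visible of it) and "point" ([column, row] in pixels, amid what is visible of it).
The state is a dict: "t": time; "q": joint angles; "dq": joint speeds; "joint_torque": joint torques, N m; "tool_pos": TCP position; "orientation": TCP orientation; "force": force on the tool from outside, world axes, zero at the start; "wrist_torque": the same for the moment, N m; "opening": finger opening in m.
Only numpy, scipy, OpenCV 4.12 (cv2) and the standard library are available. Lean on these libraries where they do the work, as an engineer would, in place of code of your own. Each camera call takes 0.05 s, during which the arm holds its last target.

### The job

The piston and the spark plug have passed inspection: turn the red flag on each of their two stands right over its hinge, gently pushing with the fingertips only, until it lies flat on the far side and shows green; pressing its black tab down raises it. Do not pinch the flags, leave the rubber ring's flag lying red side up, and do not move or pick up any of the parts and tools lying about.

Things in the scene. Friction and masses are not known exactly. Their poses are not given: they have to be found in the camera images.
- stand_piston: Inspection stand with the light-grey piston (mm): fixed. Origin on the bench top under the hinge; x points away from the robot's side, z up. Grey base 8 thick, x -50..50, y -43..113; white pad for the part centred at y 78, top z 11. One dark upright at y 34..42, x -13..13, up to z 132, with arms x -46..46 at z 107..117 and two rubber rest pegs at x -40 and 40, y 20..38, just under the flag. The side at -y is open.
- flag_piston_hinge (a point): Middle of the hinge pin of the flag beside the light-grey piston, 120 mm above the bench; axes as the stand's, the pin lies along y, 10 mm thick. It is stiff: about 0.05 N m, under 1 N at the flag's free edge, so the flag stays where it is left.
- flag_piston (a joint): Angle (rad) of the flag beside the light-grey piston. 0: level towards the robot (stand -x), red up; 1.57: upright; 3.14: level on the far side, green up; both are stops. Plate 5.6 mm thick, y -30..30, 7 to 85 mm off the pin, about 50 g. Starts red up, at 0 to 0.3. A black tab in line with it, y -28..8, juts 45 mm past the pin: pressing the tab down raises the flag.
- flag_piston_edge (a point): Middle of that flag's free edge, 85 mm from the pin, moving with the flag.
- stand_plug: Inspection stand with the spark plug (mm): fixed. Origin on the bench top under the hinge; x points away from the robot's side, z up. Grey base 8 thick, x -50..50, y -43..113; white pad for the part centred at y 78, top z 11. One dark upright at y 34..42, x -13..13, up to z 132, with arms x -46..46 at z 107..117 and two rubber rest pegs at x -40 and 40, y 20..38, just under the flag. The side at -y is open.
- flag_plug_hinge (a point): Middle of the hinge pin of the flag beside the spark plug, 120 mm above the bench; axes as the stand's, the pin lies along y, 10 mm thick. It is stiff: about 0.05 N m, under 1 N at the flag's free edge, so the flag stays where it is left.
- flag_plug (a joint): Angle (rad) of the flag beside the spark plug. 0: level towards the robot (stand -x), red up; 1.57: upright; 3.14: level on the far side, green up; both are stops. Plate 5.6 mm thick, y -30..30, 7 to 85 mm off the pin, about 50 g. Starts red up, at 0 to 0.3. A black tab in line with it, y -28..8, juts 45 mm past the pin: pressing the tab down raises the flag.
- flag_plug_edge (a point): Middle of that flag's free edge, 85 mm from the pin, moving with the flag.
- stand_ring: Inspection stand with the black rubber ring (mm): fixed. Origin on the bench top under the hinge; x points away from the robot's side, z up. Grey base 8 thick, x -50..50, y -43..113; white pad for the part centred at y 78, top z 11. One dark upright at y 34..42, x -13..13, up to z 132, with arms x -46..46 at z 107..117 and two rubber rest pegs at x -40 and 40, y 20..38, just under the flag. The side at -y is open.
- flag_ring_hinge (a point): Middle of the hinge pin of the flag beside the black rubber ring, 120 mm above the bench; axes as the stand's, the pin lies along y, 10 mm thick. It is stiff: about 0.05 N m, under 1 N at the flag's free edge, so the flag stays where it is left.
- flag_ring (a joint): Angle (rad) of the flag beside the black rubber ring. 0: level towards the robot (stand -x), red up; 1.57: upright; 3.14: level on the far side, green up; both are stops. Plate 5.6 mm thick, y -30..30, 7 to 85 mm off the pin, about 50 g. Starts red up, at 0 to 0.3. A black tab in line with it, y -28..8, juts 45 mm past the pin: pressing the tab down raises the flag.
- flag_ring_edge (a point): Middle of that flag's free edge, 85 mm from the pin, moving with the flag.
- piston: Light-grey engine piston, 55 mm across, 54 mm high, standing loose on the white pad of its stand. Origin: centre of its underside.
- spark_plug: Used spark plug with white insulator, 77 mm long, 23 mm high, lying loose on the pad of its stand. Origin: its underside, near the middle; it lies along its own y.
- rubber_ring: Black rubber ring, 34 mm across, 14 mm high, lying loose on the pad of its stand. Origin: centre of its underside.
- pliers: Red-handled pliers, 206 mm long, 13 mm high, lying loose on the bench in front of the stands. Origin: centre of the underside.
- driver: Orange-handled screwdriver, 206 mm long, 31 mm high, lying loose on the bench in front of the stands. Origin: centre of the underside.

How it is judged:
At the end, for the whole second after the job is handed in: The flags beside the piston and the spark plug lie over on the far side, green up, within 0.24 rad of level (joint over 2.9) and still; the rubber ring's flag is still red side up (joint under 0.5); the parts, the pliers and the screwdriver are within 20 mm of where they stood (value of joint each of flag_piston, flag_plug above 2.9 rad and value of joint flag_ring below 0.5 rad and distance of each of piston, spark_plug, rubber_ring, pliers, driver from where it was at the start of the episode below 0.02 m and not (velocity of joint flag_piston above 0.1 rad/s) and not (velocity of joint flag_piston below -0.1 rad/s) and not (velocity of joint flag_plug above 0.1 rad/s) and not (velocity of joint flag_plug below -0.1 rad/s) and not (velocity of joint flag_ring above 0.1 rad/s) and not (velocity of joint flag_ring below -0.1 rad/s)); the robot touches nothing.
It fails at once if the piston, the spark plug or the rubber ring is pushed away, knocked over or lifted (distance of any of piston, spark_plug, rubber_ring from where it was at the start of the episode above 0.025 m).
It fails at once if the pliers or the screwdriver is pushed away or lifted (distance of any of pliers, driver from where it was at the start of the episode above 0.025 m).
It fails at once if the rubber ring's flag is raised (value of joint flag_ring above 0.6 rad).
It fails at once if a flag or its stand is pinched or forced (over 30 N from the fingers) (contact force between the fingers and stand_piston above 30 N or contact force between the fingers and stand_plug above 30 N or contact force between the fingers and stand_ring above 30 N).
It also fails if it takes over 58 s, if anything falls off the work surface, if the arm or the gripper's body presses on something with over 40 N, if the wrist force passes 120 N, or if a joint passes its speed limit or range.

## Working session

There is one attempt and no reset: what is moved stays moved. The work goes in short steps, Python scripts to look and compute and a tool call to move; the robot and the scene stay as the last step left them, time stands still between calls to the robot, and variables do not carry over. Pictures are saved under pics/ and viewed, and the job is handed in when it is done.

Besides the shell and the picture viewer there is one more tool, called after "Emit:" by a JSON object that holds its "op" and its "data", one argument or row to a line. send_rows: Moves the arm, as the interface text tells. Its arguments: {"type":"object","properties":{"targets":{"type":"array","items":{"type":"array"}},"newtons":{"type":"number"}},"required":["targets"]}

```bash
ls; mkdir -p pics
python3 - <<'E'
from plant import robot, optics
import cv2
s=robot.read_state()
for k,v in s.items(): print(k,v)
for n in ("scene","side","wrist"):
    c=optics.read_camera(n)
    cv2.imwrite(f"pics/{n}0.png",c["color"][:,:,::-1])
    print(n,c["K"],c["position"],c["orientation"])
E
```

```text
pics
t 0.0
q [-1.23339643e+00  1.31149859e-01  1.48926417e+00 -6.42581641e-07
  1.52298296e+00 -8.53918535e-02]
dq [-0.00040059  0.0009019  -0.00074293  0.00153916  0.00161498  0.00085766]
joint_torque [-3.86143311e-04 -5.59831882e+01 -4.91766143e+01  7.67250219e-02
  3.52665852e-02 -2.04440989e-04]
tool_pos [ 0.246024   -0.54662866  0.21760249]
orientation [-3.06990746e+00 -6.58808843e-01  3.56977382e-04]
force [ 0.01084411  0.01035888 -0.01902746]
wrist_torque [0.05617603 0.03298282 0.01100885]
opening 0.09304399114702233
scene [[411.72204709   0.         254.81415671]
 [  0.         411.72204709 196.80127738]
 [  0.           0.           1.        ]] [-0.13496134  0.58590997  0.53986915] [ 0.56072986 -1.24976514 -2.0258762 ]
side [[365.9326418    0.         259.57786663]
 [  0.         365.9326418  192.74671294]
 [  0.           0.           1.        ]] [ 0.42011924 -0.74796249  0.7063566 ] [ 0.89837826 -0.05396567 -0.12469384]
wrist [[297.31863964   0.         255.84948197]
 [  0.         297.31863964 180.98679387]
 [  0.           0.           1.        ]] [ 0.31770208 -0.5135403   0.38385919] [-0.25485594  0.16680649 -1.13912626]
```

View pics/scene0.png

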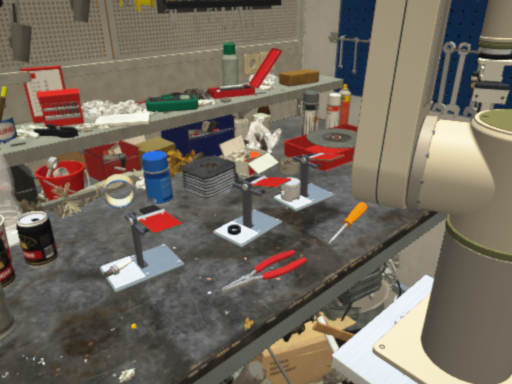

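View pics/side0.png

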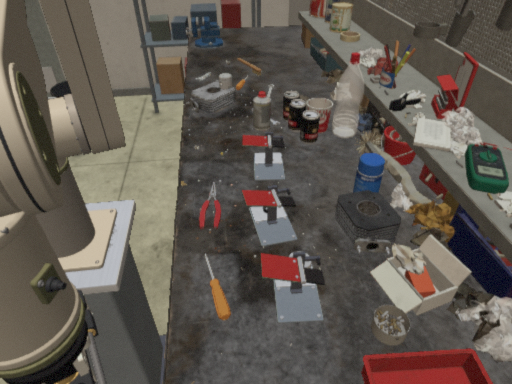

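View pics/wrist0.png

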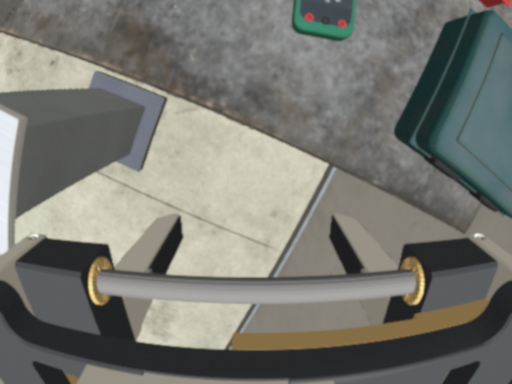

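The scene view shows the plug stand on the left (140,250), the ring stand in the middle (245,225) and the piston stand on the right (300,195). The side view has them at the top, middle and bottom. Next I'll get the segmentations.

```bash
cat > h.py <<'E'
import numpy as np, cv2
from scipy.spatial.transform import Rotation as R
def proj(c,P):
    P=np.atleast_2d(P); Rm=R.from_rotvec(c["orientation"]).as_matrix()
    p=(P-np.array(c["position"]))@Rm; p=p*[1,-1,-1]
    K=c["K"]; return np.c_[K[0,0]*p[:,0]/p[:,2]+K[0,2],K[1,1]*p[:,1]/p[:,2]+K[1,2]]
def ray(c,uv,z):
    uv=np.atleast_2d(uv); K=c["K"]; Rm=R.from_rotvec(c["orientation"]).as_matrix()
    d=np.c_[(uv[:,0]-K[0,2])/K[0,0],-(uv[:,1]-K[1,2])/K[1,1],-np.ones(len(uv))]@Rm.T
    o=np.array(c["position"]); return o+d*((z-o[2])/d[:,2])[:,None]
E
python3 - <<'E'
from plant import robot, optics
import cv2,numpy as np,pickle
from h import *
D={}
for n in ("scene","side"):
    c=optics.read_camera(n); D[n]=c
    big=cv2.resize(c["color"][:,:,::-1],None,fx=3,fy=3,interpolation=cv2.INTER_CUBIC)
    for nm in ["stand_piston","stand_plug","stand_ring","flag_piston","flag_plug","flag_ring","piston","spark_plug","rubber_ring","pliers","driver"]:
        r=optics.cut_out(n,nm); D[n,nm]=r
        for k in r[:2]:
            ys,xs=np.where(k["region"]); p=ray(c,k["point"],0.0)[0]
            print(n,nm,round(k["confidence"],2),np.round(k["point"]),k["region"].sum(),[xs.min(),xs.max(),ys.min(),ys.max()],np.round(p,3))
        if r:
            cs,_=cv2.findContours(cv2.resize(r[0]["region"].astype(np.uint8),None,fx=3,fy=3,interpolation=0),0,2)
            cv2.drawContours(big,cs,-1,(0,255,255) if nm[0:2]=="st" else (255,0,255),1)
    x0,x1,y0,y1=(95,345,140,290) if n=="scene" else (190,340,125,330)
    cv2.imwrite(f"pics/{n}_cut.png",big[3*y0:3*y1,3*x0:3*x1])
pickle.dump(D,open("D.pkl","wb"))
E
```

```text
scene stand_piston 0.6 [305. 189.] 1268 [np.int64(274), np.int64(342), np.int64(153), np.int64(210)] [ 0.601 -0.289  0.   ]
scene stand_plug 0.67 [145. 257.] 3093 [np.int64(100), np.int64(182), np.int64(205), np.int64(291)] [0.615 0.247 0.   ]
scene stand_ring 0.72 [250. 220.] 1918 [np.int64(213), np.int64(289), np.int64(176), np.int64(246)] [ 0.578 -0.041  0.   ]
scene stand_ring 0.39 [322. 155.] 204 [np.int64(308), np.int64(342), np.int64(153), np.int64(160)] [ 0.752 -0.554  0.   ]
scene flag_piston 0.6 [322. 156.] 197 [np.int64(308), np.int64(340), np.int64(153), np.int64(160)] [ 0.751 -0.551  0.   ]
scene flag_plug 0.63 [154. 219.] 811 [np.int64(137), np.int64(181), np.int64(204), np.int64(233)] [0.756 0.143 0.   ]
scene flag_plug 0.61 [145. 260.] 2847 [np.int64(101), np.int64(182), np.int64(205), np.int64(291)] [0.604 0.253 0.   ]
scene flag_ring 0.73 [267. 180.] 405 [np.int64(244), np.int64(289), np.int64(176), np.int64(188)] [ 0.733 -0.253  0.   ]
scene piston 0.94 [290. 191.] 396 [np.int64(280), np.int64(299), np.int64(177), np.int64(201)] [ 0.626 -0.249  0.   ]
scene spark_p
[... 944 characters left out ...]

side flag_ring 0.61 [267. 198.] 728 [np.int64(242), np.int64(295), np.int64(190), np.int64(206)] [0.551 0.105 0.   ]
side piston 0.56 [306. 262.] 26 [np.int64(290), np.int64(309), np.int64(254), np.int64(266)] [ 0.612 -0.159  0.   ]
side piston 0.16 [263. 160.] 1261 [np.int64(242), np.int64(284), np.int64(133), np.int64(179)] [0.57  0.316 0.   ]
side spark_plug 0.17 [219. 300.] 441 [np.int64(211), np.int64(229), np.int64(278), np.int64(318)] [ 0.39  -0.241  0.   ]
side pliers 0.56 [216. 208.] 365 [np.int64(199), np.int64(220), np.int64(183), np.int64(228)] [0.395 0.081 0.   ]
side driver 0.98 [219. 303.] 442 [np.int64(209), np.int64(230), np.int64(266), np.int64(318)] [ 0.389 -0.249  0.   ]
```

View pics/scene_cut.png

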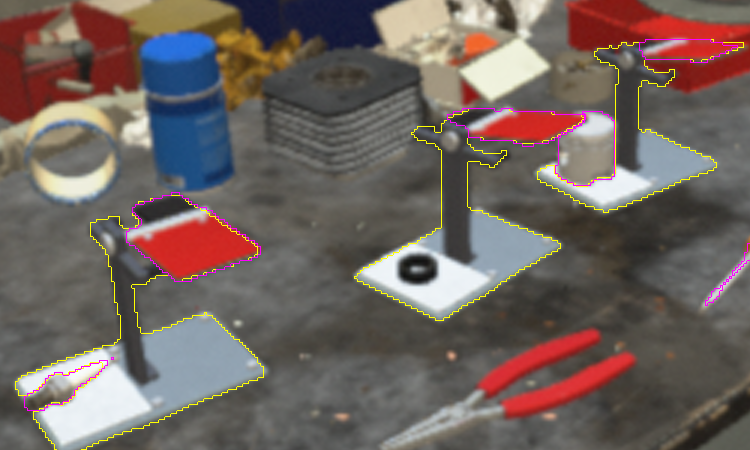

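View pics/side_cut.png

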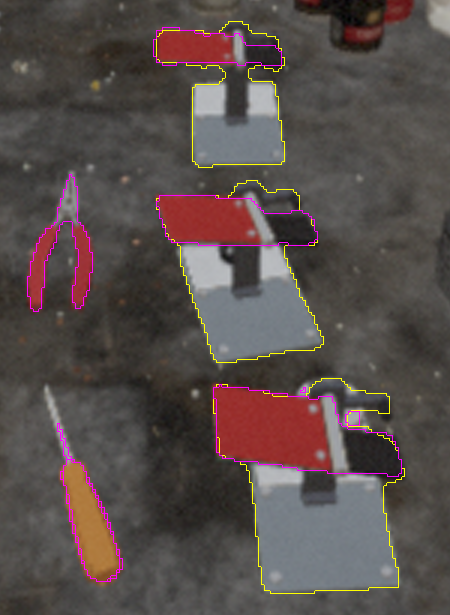

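The outlines match the pictures well in both views. I'll fit stand pose and flag angle to the combined silhouettes.

```bash
cat > fit.py <<'E'
import numpy as np, cv2, pickle
from scipy.optimize import minimize
from h import *
def box(x,y,z): return np.array([[a,b,c] for a in x for b in y for c in z],float)/1000
ST=[box((-50,50),(-43,113),(0,8)),box((-13,13),(34,42),(8,132)),box((-46,46),(34,42),(107,117)),box((-46,-34),(20,38),(106,117)),box((34,46),(20,38),(106,117))]
FL=[box((-85,-7),(-30,30),(-2.8,2.8)),box((0,45),(-28,8),(-2.8,2.8)),box((-7,7),(-30,34),(-5,5))]
S=4
def world(p):
    x,y,yaw,th=p; Rz=R.from_euler('z',yaw).as_matrix(); Ry=R.from_euler('y',th).as_matrix()
    out=[P@Rz.T+[x,y,0] for P in ST]
    return out+[(P@Ry.T+[0,0,.12])@Rz.T+[x,y,0] for P in FL]
def render(c,p,off):
    m=np.zeros((384*S,512*S),np.uint8)
    for P in world(p):
        h=cv2.convexHull(np.round((proj(c,P)+off+.5)*S).astype(np.int32)); cv2.fillConvexPoly(m,h,1)
    return m
def mask(D,n,k):
    m=D[n,"stand_"+k][0]["region"].copy()
    f=D[n,"flag_"+k]
    if f: m|=f[0]["region"]
    q={"piston":"piston","plug":"spark_plug","ring":"rubber_ring"}[k]
    ign=np.zeros_like(m)
    if D[n,q] and D[n,q][0]["confidence"]>.5: ign=D[n,q][0]["region"]
    return m,ign
if __name__=="__main__":
    D=pickle.load(open("D.pkl","rb"))
    init={"piston":(.6,-.3,0,.1),"plug":(.6,.25,0,.1),"ring":(.57,-.05,0,.1)}
    vis={n:cv2.resize(D[n]["color"][:,:,::-1],None,fx=S,fy=S,interpolation=cv2.INTER_CUBIC) for n in ("scene","side")}
    for k in init:
        for use in (("scene","side"),("scene",),("side",)):
            M={n:[cv2.resize(a.astype(np.uint8),None,fx=S,fy=S,interpolation=0) for a in mask(D,n,k)] for n in use}
            def cost(p):
                e=0
                for n in use:
                    m,ig=M[n]; r=render(D[n],p,0); w=1-ig
                    e+=((m^r)*w).sum()/((m|r)*w).sum()
                return e+ 10*max(0,-p[3])
            best=None
            for yaw in (-.3,-.1,.1,.3):
                p0=np.array(init[k]); p0[2]=yaw
                sim=np.array([p0]+[p0+d for d in np.diag([.03,.03,.15,.15])])
                o=minimize(cost,p0,method="Nelder-Mead",options=dict(initial_simplex=sim,xatol=2e-4,fatol=1e-5,maxiter=300))
                if best is None or o.fun<best.fun: best=o
            print(k,use,np.round(best.x,4),round(best.fun,4))
            if len(use)==2:
                for n in use:
                    for P in world(best.x):
                        h=cv2.convexHull(np.round((proj(D[n],P)+.5)*S).astype(np.int32)); cv2.polylines(vis[n],[h],True,(0,255,0),1)
    cv2.imwrite("pics/fit_scene.png",vis["scene"][145*S:295*S,95*S:345*S][:, :][:600,:1000][::1,::1] if 0 else cv2.resize(vis["scene"][145*S:295*S,95*S:345*S],(800,480)))
    cv2.imwrite("pics/fit_side.png",cv2.resize(vis["side"][125*S:330*S,190*S:340*S],(439,600)))
E
python3 fit.py
```

```text
piston ('scene', 'side') [ 0.5649 -0.2781 -0.0877  0.2775] 0.1833
piston ('scene',) [ 0.569  -0.2801 -0.0791  0.2645] 0.0909
piston ('side',) [ 0.5635 -0.2779 -0.0445  0.3253] 0.0574
plug ('scene', 'side') [ 0.5772  0.2379 -0.1122  0.0989] 0.1625
plug ('scene',) [ 0.581   0.2369 -0.1038  0.0884] 0.0646
plug ('side',) [ 0.5766  0.2394 -0.1084  0.0687] 0.0673
ring ('scene', 'side') [ 0.5529 -0.0432  0.1098  0.2289] 0.2329
ring ('scene',) [ 0.5555 -0.046   0.0917  0.2244] 0.1689
ring ('side',) [ 0.552  -0.0428  0.1071  0.2164] 0.0514
```

View pics/fit_scene.png

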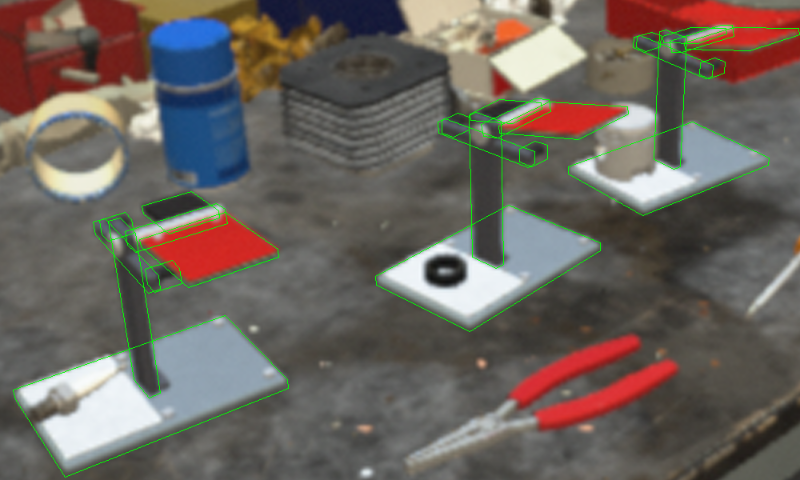

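View pics/fit_side.png

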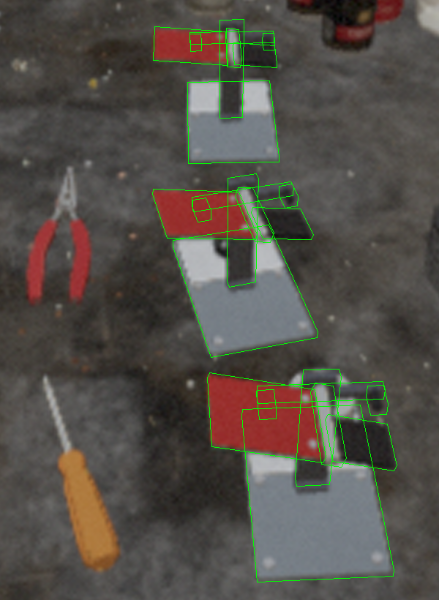

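The fit overlays match in both views, and the sizes agree with the task text. Stand poses (x, y, yaw, flag angle):

| Stand | x (m) | y (m) | Yaw (rad) | Flag angle (rad) |
|---|---|---|---|---|
| Piston | 0.566 | -0.279 | -0.07 | 0.28 |
| Plug | 0.578 | 0.238 | -0.108 | 0.08 |
| Ring | 0.553 | -0.044 | 0.10 | 0.22 |

Per flag, with shut fingers: press the tab close to the pin to raise the flag to about 1 rad. Then push its free edge over from the robot side, and press the green side lightly down.

```bash
cat > st.py <<'E'
import numpy as np,sys
from plant import robot
from h import *
SP={"piston":(.566,-.279,-.07),"plug":(.578,.238,-.108),"ring":(.553,-.044,.10)}
def show():
    s=robot.read_state(); M=R.from_rotvec(s["orientation"]).as_matrix(); p=np.array(s["tool_pos"])
    print("t",round(s["t"],2),"p",np.round(p*1000,1),"yaw",round(np.arctan2(M[1,0],M[0,0]),3),"zaxis",np.round(M[:,2],3),"F",np.round(s["force"],2),"open",round(s["opening"],4),"q",np.round(s["q"],2))
    for k,(x,y,a) in SP.items():
        d=R.from_euler('z',-a).apply(p-[x,y,0]); print(" in",k,np.round(d*1000,1))
if __name__=="__main__": show()
E
python3 st.py
```

```text
t 1.35 p [ 246.2 -547.2  218.7] yaw 0.423 zaxis [-0. -0. -1.] F [ 0.2   1.09 -0.46] open 0.0928 q [-1.23  0.13  1.49 -0.    1.52 -0.09]
 in piston [-300.3 -289.9  218.7]
 in plug [-245.2 -816.4  218.7]
 in ring [-355.5 -470.   218.7]
```

Emit:
{"op": "send_rows", "data": {
  "targets": [
    [-1,[0,0,0],0.12],
    [-1,[0,0,0],0.12],
    [-1,[0,0,0],0.12],
    [-1,[0,0,0],0.13],
    [-1,[0,0,0],0],
    [-1,[0,0,0],0]
  ],
  "newtons": 5
}}

```text
t: 1.95
tool_pos: [0.2462, -0.5472, 0.2186]
orientation: [-3.14, 0.1, 0.0]
force: [-0.7, 0.4, -0.3]
opening: 0.0494
```

```bash
python3 st.py
```

```text
t 1.95 p [ 246.2 -547.2  218.6] yaw -0.063 zaxis [-0.  0. -1.] F [-0.7   0.42 -0.3 ] open 0.0494 q [-1.23  0.13  1.49 -0.    1.52  0.4 ]
 in piston [-300.3 -289.9  218.6]
 in plug [-245.3 -816.4  218.6]
 in ring [-355.5 -470.   218.6]
```

Emit:
{"op": "send_rows", "data": {
  "targets": [
    [-1,[32,-28,0],0],
    [-1,[32,-28,0],0],
    [-1,[32,-28,0],0],
    [-1,[32,-28,0],0],
    [-1,[32,-28,0],0],
    [-1,[32,-28,0],0],
    [-1,[32,-28,0],0],
    [-1,[32,-28,0],0],
    [-1,[32,-28,0],0],
    [-1,[31,-26,0],0],
    [-1,[0,0,0],0],
    [-1,[0,0,0],0]
  ]
}}

```text
t: 3.15
tool_pos: [0.5836, -0.2904, 0.2182]
orientation: [-3.14, 0.098, 0.001]
force: [0.8, -0.4, -0.0]
opening: 0.0005
```

Run:
```python
from st import *
from plant import optics
show()
for n in ("wrist","side"):
    c=optics.read_camera(n)["color"][:,:,::-1]
    cv2.imwrite(f"pics/{n}1.png",c if n=="wrist" else cv2.resize(c[100:340,170:400],None,fx=2.5,fy=2.5))
```

```text
t 3.15 p [ 583.6 -290.4  218.2] yaw -0.062 zaxis [-0.001  0.    -1.   ] F [ 0.8  -0.44 -0.05] open 0.0005 q [-0.54  0.27  1.33 -0.    1.54  1.09]
 in piston [ 18.4 -10.1 218.2]
 in plug [  62.6 -524.7  218.2]
 in ring [   5.9 -248.2  218.2]
```

View pics/wrist1.png

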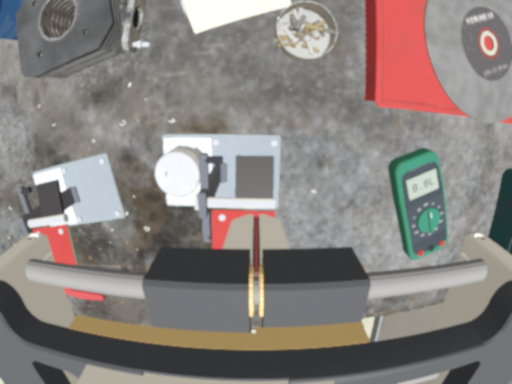

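View pics/side1.png

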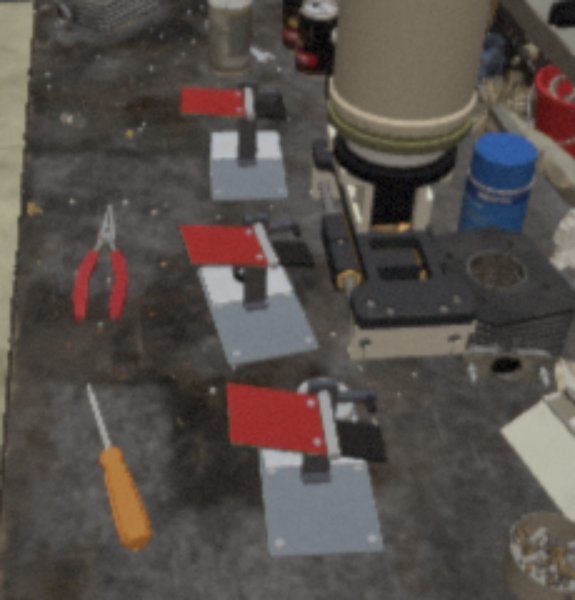

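Run:
```python
from h import *
import pickle
D=pickle.load(open("D.pkl","rb"))
for z in (.218,.24,.30,.35): 
    uv=proj(D["side"],[.5836,-.2904,z])[0]; print(z,uv,(uv-[170,100])*2.5)
```

```text
0.218 [316.38726938 239.55396035] [365.96817344 348.88490087]
0.24 [317.49636564 230.99666611] [368.7409141  327.49166527]
0.3 [320.76831438 205.75176263] [376.92078595 264.37940657]
0.35 [323.80945574 182.28766642] [384.52363935 205.71916605]
```

Run:
```python
from plant import optics
import cv2
for n,(a,b,c_,d) in dict(side=(120,300,240,400),scene=(100,260,240,440)).items():
    c=optics.read_camera(n)["color"][:,:,::-1]
    cv2.imwrite(f"pics/{n}2.png",cv2.resize(c[a:b,c_:d],None,fx=3.3,fy=3.3,interpolation=cv2.INTER_CUBIC))
```

```text
(no output)
```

View pics/side2.png

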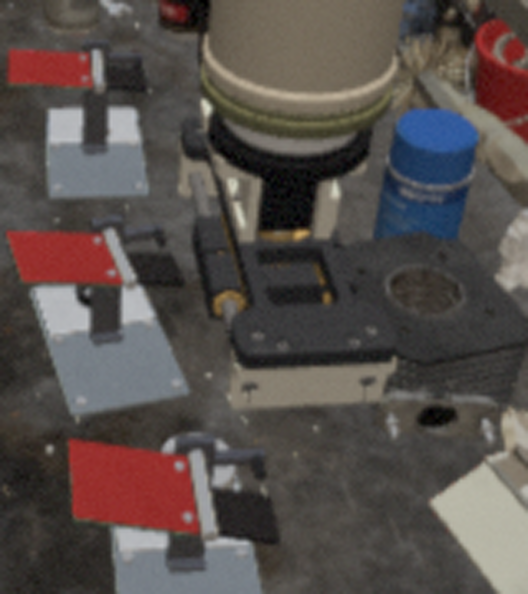

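View pics/scene2.png

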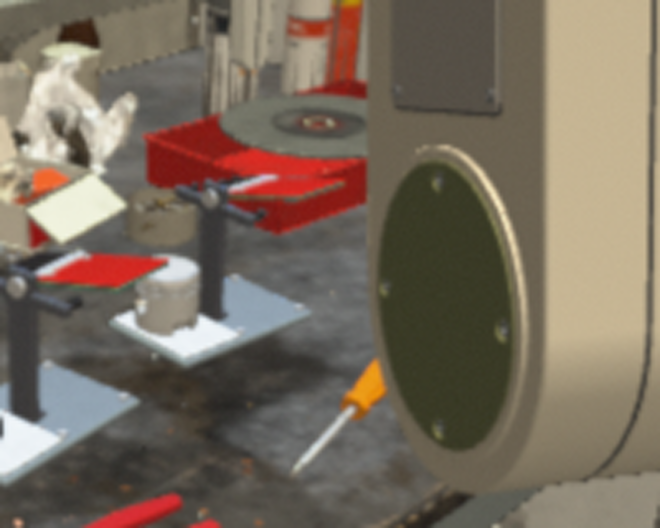

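Run:
```python
from h import *
import pickle
D=pickle.load(open("D.pkl","rb"))
print(proj(D["side"],[[.546,-.384,.302],[.621,-.384,.302],[.546,-.384,.35]]))
print(proj(D["scene"],[[.5836,-.2904,.218]]))
```

```text
[[312.70074048 247.31263162]
 [361.0898671  242.34044324]
 [315.58579163 223.8577381 ]]
[[314.01643141 120.44886793]]
```

Run:
```python
from plant import optics
import cv2,numpy as np
a=cv2.imread("pics/scene0.png"); c=optics.read_camera("scene")["color"][:,:,::-1]
o=np.hstack([a[40:200,260:380],c[40:200,260:380]])
cv2.imwrite("pics/cmp.png",cv2.resize(o,None,fx=3.3,fy=3.3))
```

```text
(no output)
```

View pics/cmp.png

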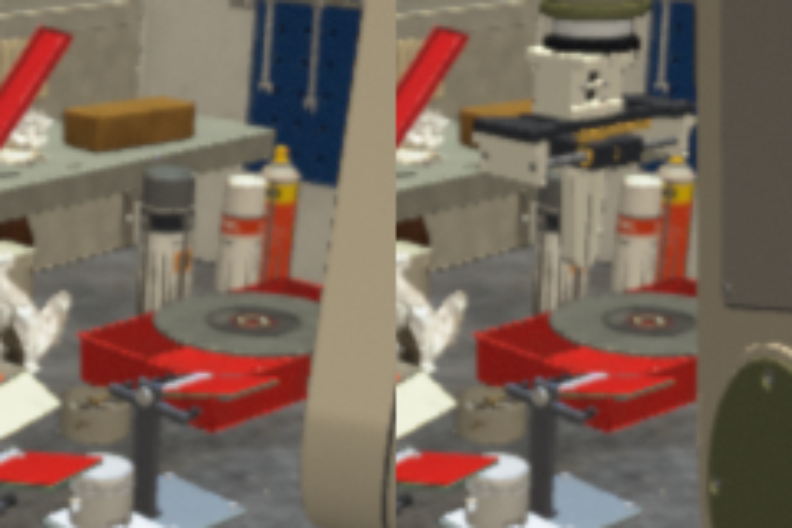

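Checks agree: the fingertips show at scene pixel (314,119) against a predicted (314,120), and the gripper body matches in the side view. Descending onto the piston tab.

Emit:
{"op": "send_rows", "data": {
  "targets": [
    [-1,[1,0,30],0],
    [-1,[0,0,30],0],
    [-1,[0,0,20],0],
    [-1,[0,0,7],0],
    [-1,[0,0,5],0],
    [-1,[0,0,5],0],
    [-1,[0,0,4],0],
    [-1,[0,0,4],0],
    [-1,[0,0,0],0]
  ]
}}

```text
t: 4.3
tool_pos: [0.585, -0.2919, 0.1149]
orientation: [3.138, -0.106, 0.003]
force: [0.7, -1.0, 3.2]
opening: 0.0003
```

```bash
cat > look.py <<'E'
from st import *
from plant import optics
import sys
show()
tag=sys.argv[1]
for n,(a,b,c_,d) in dict(side=(100,330,210,370),scene=(110,300,90,360)).items():
    if len(sys.argv)>2 and n not in sys.argv[2]: continue
    c=optics.read_camera(n)["color"][:,:,::-1]
    cv2.imwrite(f"pics/{n}_{tag}.png",cv2.resize(c[a:b,c_:d],None,fx=2.6,fy=2.6,interpolation=cv2.INTER_CUBIC))
E
python3 look.py a
```

```text
t 4.3 p [ 585.  -291.9  114.9] yaw -0.067 zaxis [ 0.002 -0.001 -1.   ] F [ 0.74 -1.04  3.15] open 0.0003 q [-0.54  0.34  1.44 -0.    1.36  1.1 ]
 in piston [ 19.8 -11.6 114.9]
 in plug [  64.  -526.1  114.9]
 in ring [   7.  -249.9  114.9]
```

View pics/scene_a.png

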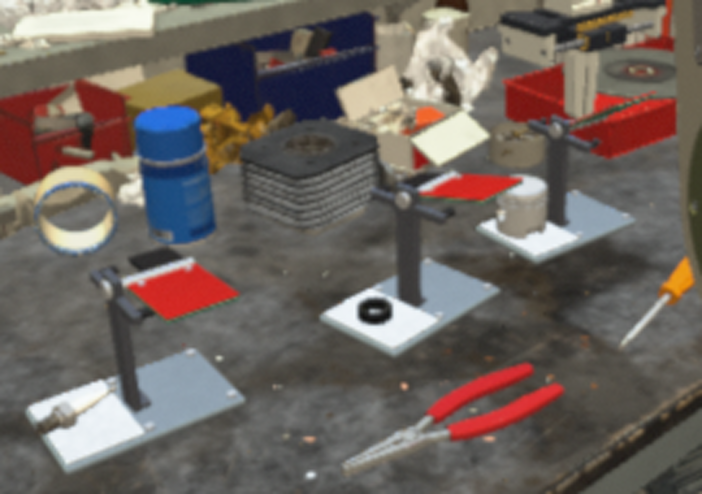

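View pics/side_a.png

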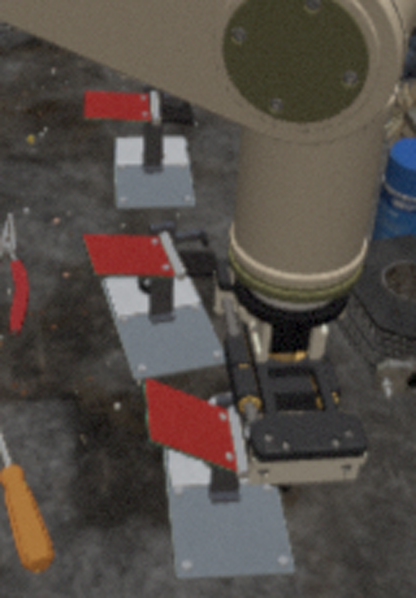

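The piston flag is rising (edge near scene crop pixel (650,95), about 0.55 rad) with roughly 3 N on the tool. I'll go deeper.

Emit:
{"op": "send_rows", "data": {
  "targets": [
    [-1,[0,0,3],0],
    [-1,[0,0,3],0],
    [-1,[0,0,2],0],
    [-1,[0,0,2],0],
    [-1,[0,0,0],0]
  ]
}}

```text
t: 4.9
tool_pos: [0.5842, -0.2912, 0.1034]
orientation: [-3.14, 0.105, 0.0]
force: [2.2, -1.2, 3.0]
opening: 0.0003
```

```bash
python3 look.py b
```

```text
t 4.9 p [ 584.2 -291.2  103.4] yaw -0.067 zaxis [-0.  0. -1.] F [ 2.21 -1.16  3.03] open 0.0003 q [-0.54  0.35  1.45  0.    1.34  1.1 ]
 in piston [ 19.  -10.9 103.4]
 in plug [  63.2 -525.5  103.4]
 in ring [   6.3 -249.1  103.4]
```

View pics/scene_b.png

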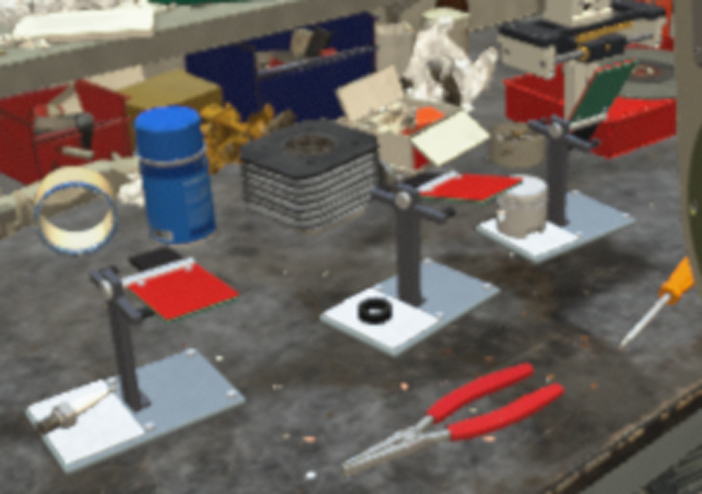

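View pics/side_b.png

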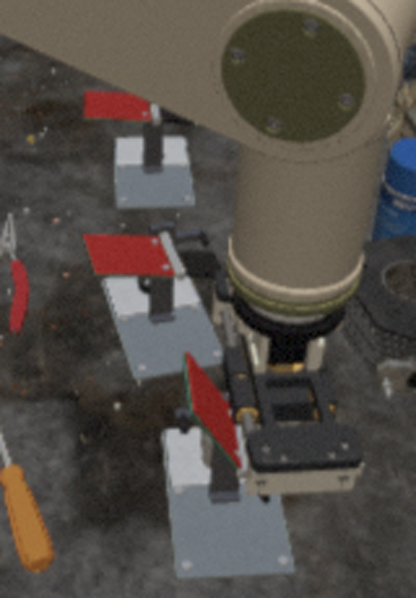

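The piston flag stands at about 1.1 rad, with green showing in the scene view at (605,95). Lifting clear, crossing over to the robot side and coming down.

Emit:
{"op": "send_rows", "data": {
  "targets": [
    [-1,[0,0,-20],0],
    [-1,[0,0,-35],0],
    [-1,[0,0,-35],0],
    [-1,[0,0,-35],0],
    [-1,[-35,0,0],0],
    [-1,[-35,0,0],0],
    [-1,[-40,-2,0],0],
    [-1,[0,0,0],0],
    [-1,[0,0,35],0],
    [-1,[0,0,28],0],
    [-1,[0,0,0],0]
  ]
}}

```text
t: 6.1
tool_pos: [0.4719, -0.2799, 0.1606]
orientation: [-3.135, 0.105, 0.011]
force: [-0.5, 0.9, -0.2]
opening: 0.0004
```

```bash
python3 look.py c
```

```text
t 6.1 p [ 471.9 -279.9  160.6] yaw -0.067 zaxis [-0.007  0.005 -1.   ] F [-0.48  0.88 -0.17] open 0.0004 q [-0.63  0.04  1.7   0.    1.42  1.01]
 in piston [-93.8  -7.4 160.6]
 in plug [ -49.7 -526.3  160.6]
 in ring [-104.2 -226.6  160.6]
```

View pics/scene_c.png

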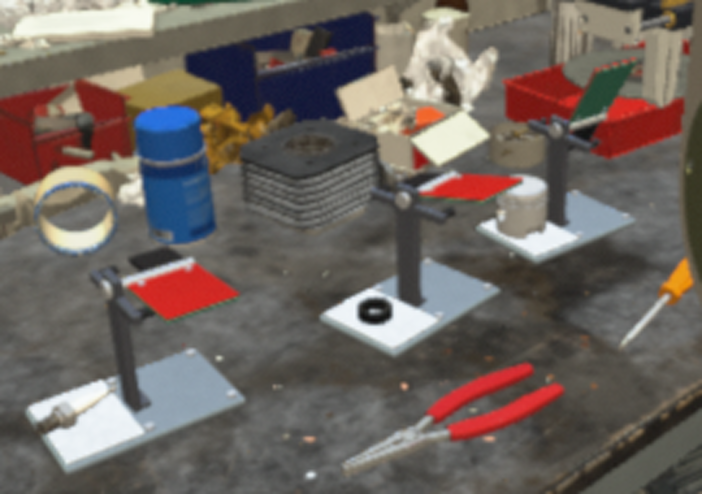

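View pics/side_c.png

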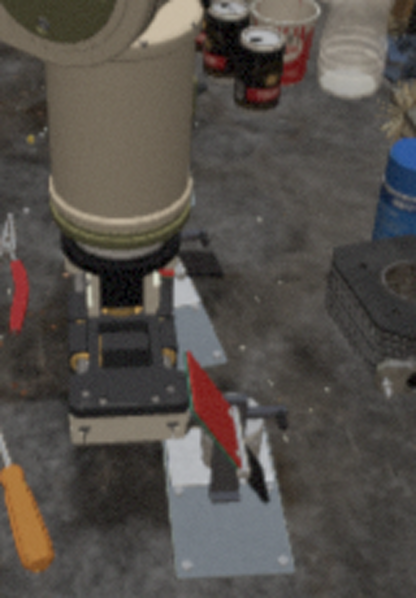

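Emit:
{"op": "send_rows", "data": {
  "targets": [
    [-1,[25,0,0],0],
    [-1,[12,0,0],0],
    [-1,[8,0,0],0],
    [-1,[8,0,0],0],
    [-1,[8,0,0],0],
    [-1,[8,0,0],0],
    [-1,[8,0,0],0],
    [-1,[8,0,0],0],
    [-1,[8,0,0],0],
    [-1,[8,0,0],0],
    [-1,[8,0,0],0],
    [-1,[0,0,0],0]
  ]
}}

```text
t: 7.4
tool_pos: [0.5844, -0.2891, 0.1656]
orientation: [-3.14, 0.105, -0.001]
force: [-0.6, 0.6, -0.2]
opening: 0.0005
```

```bash
python3 look.py d
```

```text
t 7.4 p [ 584.4 -289.1  165.6] yaw -0.067 zaxis [ 0.001 -0.    -1.   ] F [-0.56  0.59 -0.16] open 0.0005 q [-0.54  0.3   1.4   0.    1.45  1.1 ]
 in piston [ 19.   -8.8 165.6]
 in plug [  63.2 -523.4  165.6]
 in ring [   6.7 -247.   165.6]
```

View pics/scene_d.png

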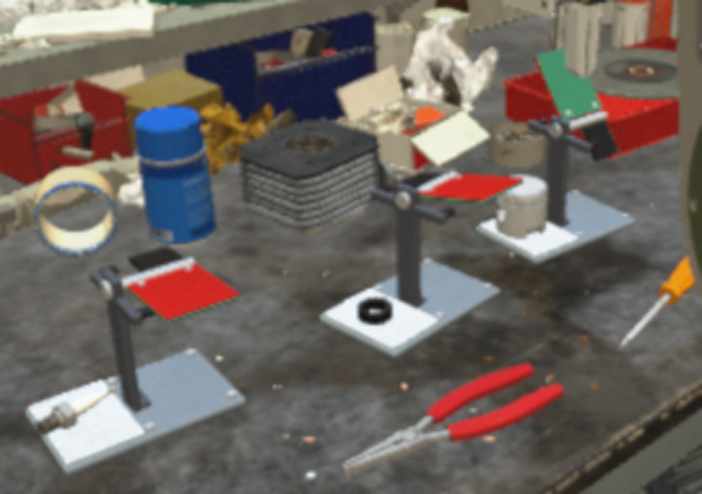

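The flag is past vertical (green face at (570,80)) and the force is negligible. Now forward and gently down onto the green side.

Emit:
{"op": "send_rows", "data": {
  "targets": [
    [-1,[9,0,2],0],
    [-1,[9,0,2],0],
    [-1,[9,0,3],0],
    [-1,[9,0,3],0],
    [-1,[0,0,6],0],
    [-1,[0,0,6],0],
    [-1,[0,0,6],0],
    [-1,[0,0,5],0],
    [-1,[0,0,4],0],
    [-1,[0,0,3],0],
    [-1,[0,0,2],0],
    [-1,[0,0,0],0]
  ]
}}

```text
t: 8.7
tool_pos: [0.619, -0.2916, 0.1234]
orientation: [-3.14, 0.106, 0.001]
force: [0.2, 0.5, 0.1]
opening: 0.0008
```

```bash
python3 look.py e scene
```

```text
t 8.7 p [ 619.  -291.6  123.4] yaw -0.067 zaxis [-0.  0. -1.] F [0.17 0.52 0.07] open 0.0008 q [-0.52  0.41  1.33 -0.    1.4   1.12]
 in piston [ 53.8  -8.9 123.4]
 in plug [  97.9 -522.1  123.4]
 in ring [  41.  -253.   123.4]
```

View pics/scene_e.png

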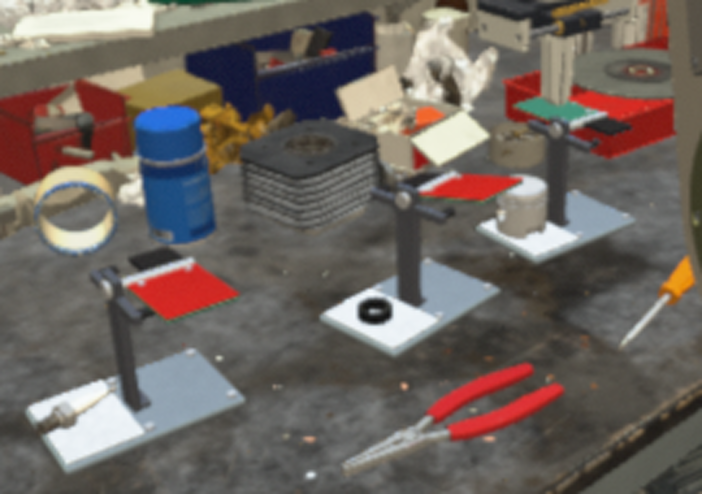

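Nearly flat. I'll press 3 mm more in small steps, lift and check.

Emit:
{"op": "send_rows", "data": {
  "targets": [
    [-1,[0,0,1],0],
    [-1,[0,0,1],0],
    [-1,[0,0,1],0],
    [-1,[0,0,0],0],
    [-1,[0,0,0],0]
  ]
}}

```text
t: 9.25
tool_pos: [0.6194, -0.2918, 0.1229]
orientation: [3.139, -0.106, 0.001]
force: [-6.2, 2.9, 10.5]
opening: 0.0008
```

```bash
python3 st.py
```

```text
t 9.25 p [ 619.4 -291.8  122.9] yaw -0.067 zaxis [ 0.001 -0.001 -1.   ] F [-6.23  2.92 10.53] open 0.0008 q [-0.52  0.41  1.33 -0.    1.4   1.12]
 in piston [ 54.1  -9.  122.9]
 in plug [  98.2 -522.3  122.9]
 in ring [  41.3 -253.2  122.9]
```

The flag meets its stop at z 122.9 (10 N), so it is level. Lift and travel to the plug stand.

Emit:
{"op": "send_rows", "data": {
  "targets": [
    [-1,[0,0,-15],0],
    [-1,[0,0,-30],0],
    [-1,[0,0,-30],0],
    [-1,[0,0,-30],0.04],
    [-1,[0,0,0],0],
    [-1,[-8,-40,0],0],
    [-1,[-8,-40,0],0],
    [-1,[-8,-40,0],0],
    [-1,[-8,-40,0],0],
    [-1,[-8,-40,0],0],
    [-1,[-8,-40,0],0]
  ]
}}

```text
t: 10.35
tool_pos: [0.5967, -0.0463, 0.2255]
orientation: [-3.137, 0.168, 0.0]
force: [0.7, -0.4, 0.4]
opening: 0.0004
```

Emit:
{"op": "send_rows", "data": {
  "targets": [
    [-1,[-5,-40,0],0],
    [-1,[-5,-40,0],0],
    [-1,[-5,-40,0],0],
    [-1,[-5,-40,0],0],
    [-1,[-5,-40,0],0],
    [-1,[-5,-40,0],0],
    [-1,[0,0,0],0],
    [-1,[0,0,0],0]
  ]
}}

```text
t: 11.15
tool_pos: [0.5927, 0.1947, 0.2252]
orientation: [3.137, -0.164, -0.001]
force: [-0.4, -0.4, -0.7]
opening: 0.0005
```

```bash
python3 look.py f
```

```text
t 11.15 p [592.7 194.7 225.2] yaw -0.105 zaxis [-0. -0. -1.] F [-0.38 -0.36 -0.72] open 0.0005 q [ 0.24  0.19  1.41 -0.    1.54  1.91]
 in piston [ -6.5 474.4 225.2]
 in plug [ 19.3 -41.5 225.2]
 in ring [ 63.3 233.6 225.2]
```

View pics/side_f.png

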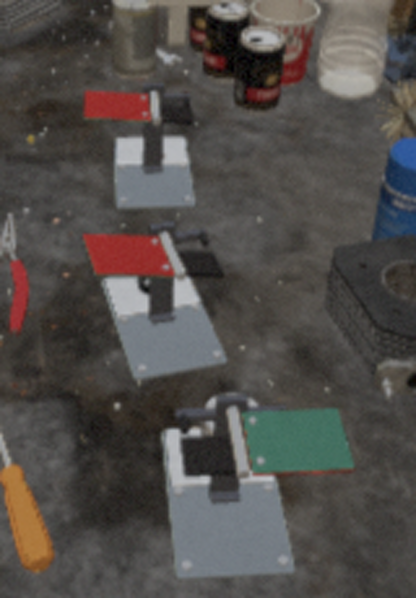

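View pics/scene_f.png

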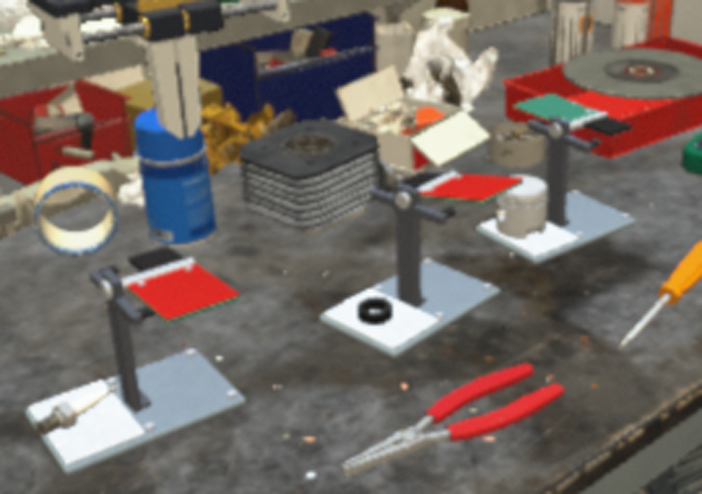

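The piston flag lies flat with green up (side view (300,440)), and the ring flag is unchanged. Now the plug tab: 30 mm sideways, then down.

Emit:
{"op": "send_rows", "data": {
  "targets": [
    [-1,[1,-30,0],0],
    [-1,[0,0,0],0],
    [-1,[0,0,30],0],
    [-1,[0,0,30],0],
    [-1,[0,0,22],0],
    [-1,[0,0,10],0],
    [-1,[0,0,6],0],
    [-1,[0,0,5],0],
    [-1,[0,0,5],0],
    [-1,[0,0,4],0],
    [-1,[0,0,0],0]
  ]
}}

```text
t: 12.35
tool_pos: [0.5983, 0.2237, 0.115]
orientation: [-3.137, 0.168, -0.004]
force: [0.6, -1.5, 2.0]
opening: 0.0002
```

```bash
python3 look.py g scene
```

```text
t 12.35 p [598.3 223.7 115. ] yaw -0.107 zaxis [ 0.003  0.    -1.   ] F [ 0.62 -1.51  1.98] open 0.0002 q [ 0.28  0.3   1.49 -0.    1.35  1.96]
 in piston [ -3.  503.7 115. ]
 in plug [ 21.7 -12.  115. ]
 in ring [ 71.8 261.9 115. ]
```

View pics/scene_g.png

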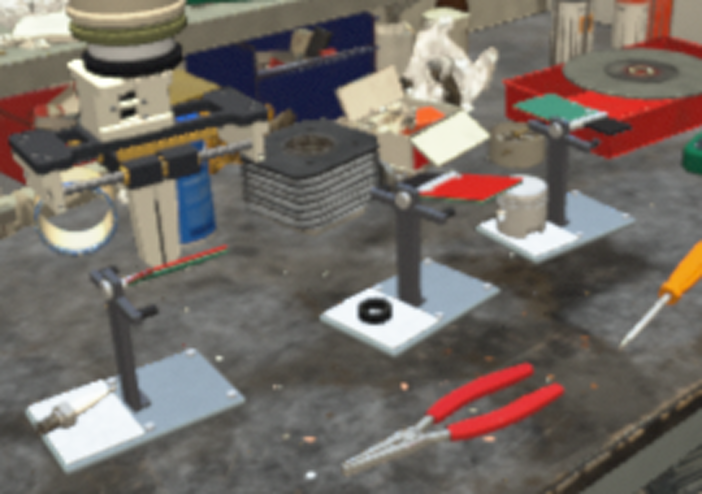

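Emit:
{"op": "send_rows", "data": {
  "targets": [
    [-1,[-1,0,3],0],
    [-1,[0,0,3],0],
    [-1,[0,0,3],0],
    [-1,[0,0,2],0],
    [-1,[0,0,1],0],
    [-1,[0,0,0],0]
  ]
}}

```text
t: 13.0
tool_pos: [0.5961, 0.2239, 0.1014]
orientation: [-3.137, 0.168, 0.0]
force: [1.1, 0.4, 1.4]
opening: 0.0003
```

```bash
python3 look.py i scene
```

```text
t 13.0 p [596.1 223.9 101.4] yaw -0.107 zaxis [-0.  0. -1.] F [1.06 0.39 1.38] open 0.0003 q [0.28 0.31 1.5  0.   1.33 1.96]
 in piston [ -5.1 503.7 101.4]
 in plug [ 19.6 -12.1 101.4]
 in ring [ 69.7 262.2 101.4]
```

View pics/scene_i.png

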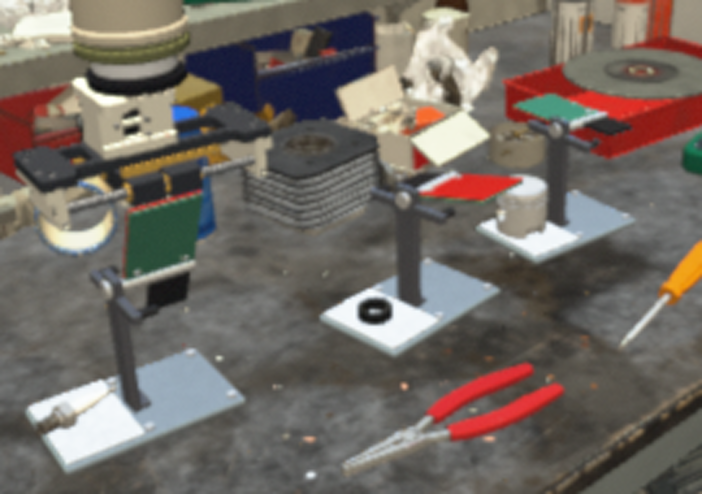

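The plug flag is raised to about 1.1 to 1.2 rad (green at scene (160,230)). The cross-over is the same as before.

Emit:
{"op": "send_rows", "data": {
  "targets": [
    [-1,[0,0,-20],0],
    [-1,[0,0,-35],0],
    [-1,[0,0,-35],0],
    [-1,[0,0,-37],0],
    [-1,[-35,0,0],0],
    [-1,[-35,0,0],0],
    [-1,[-40,-2,0],0],
    [-1,[0,0,0],0],
    [-1,[0,0,35],0],
    [-1,[0,0,28],0],
    [-1,[0,0,0],0]
  ]
}}

```text
t: 14.15
tool_pos: [0.484, 0.2363, 0.1606]
orientation: [3.133, -0.168, -0.013]
force: [-0.5, -0.8, -0.7]
opening: 0.0004
```

```bash
python3 look.py j scene
```

```text
t 14.15 p [484.  236.3 160.6] yaw -0.107 zaxis [-0.008 -0.003 -1.   ] F [-0.51 -0.75 -0.74] open 0.0004 q [ 0.36  0.01  1.72 -0.    1.42  2.04]
 in piston [-117.9  508.3  160.6]
 in plug [-93.3 -11.8 160.6]
 in ring [-40.7 285.8 160.6]
```

View pics/scene_j.png

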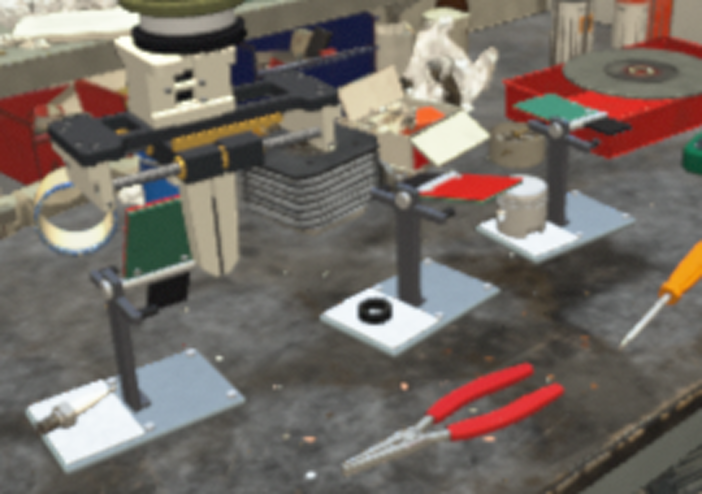

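The fingers are on the robot side of the raised flag and clear of it. Pushing over.

Emit:
{"op": "send_rows", "data": {
  "targets": [
    [-1,[25,0,0],0],
    [-1,[12,0,0],0],
    [-1,[8,0,0],0],
    [-1,[8,0,0],0],
    [-1,[8,0,0],0],
    [-1,[8,0,0],0],
    [-1,[8,0,0],0],
    [-1,[8,0,0],0],
    [-1,[8,0,0],0],
    [-1,[8,0,0],0],
    [-1,[8,0,0],0],
    [-1,[0,0,0],0]
  ]
}}

```text
t: 15.4
tool_pos: [0.5966, 0.2255, 0.1656]
orientation: [3.137, -0.169, 0.001]
force: [0.3, -0.3, -0.0]
opening: 0.0003
```

```bash
python3 look.py k scene
```

```text
t 15.4 p [596.6 225.5 165.6] yaw -0.108 zaxis [ 0.001 -0.    -1.   ] F [ 0.27 -0.29 -0.02] open 0.0003 q [ 0.28  0.26  1.44 -0.    1.44  1.96]
 in piston [ -4.8 505.4 165.6]
 in plug [ 19.8 -10.4 165.6]
 in ring [ 70.2 263.9 165.6]
```

View pics/scene_k.png

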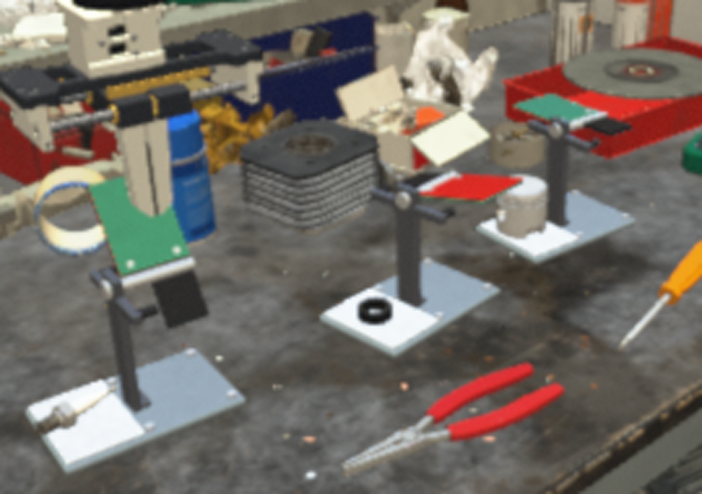

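It is over top-dead-centre. Forward and down as before.

Emit:
{"op": "send_rows", "data": {
  "targets": [
    [-1,[9,0,2],0],
    [-1,[9,0,2],0],
    [-1,[9,0,3],0],
    [-1,[9,0,3],0],
    [-1,[0,0,6],0],
    [-1,[0,0,6],0],
    [-1,[0,0,6],0],
    [-1,[0,0,5],0],
    [-1,[0,0,4],0],
    [-1,[0,0,3],0],
    [-1,[0,0,2],0],
    [-1,[0,0,0],0]
  ]
}}

```text
t: 16.65
tool_pos: [0.631, 0.222, 0.1233]
orientation: [3.137, -0.168, -0.001]
force: [0.3, 0.0, 1.0]
opening: 0.0003
```

Emit:
{"op": "send_rows", "data": {
  "targets": [
    [-1,[0,0,1],0],
    [-1,[0,0,1],0],
    [-1,[0,0,0],0],
    [-1,[0,0,0],0]
  ]
}}

```text
t: 17.05
tool_pos: [0.6313, 0.2221, 0.123]
orientation: [-3.137, 0.168, -0.001]
force: [-4.5, -1.1, 7.3]
opening: 0.0009
```

```bash
python3 look.py l scene
```

```text
t 17.05 p [631.3 222.1 123. ] yaw -0.107 zaxis [ 0.001  0.    -1.   ] F [-4.47 -1.08  7.29] open 0.0009 q [0.26 0.37 1.38 0.   1.39 1.94]
 in piston [ 30.1 504.5 123. ]
 in plug [ 54.7 -10.  123. ]
 in ring [104.5 257.  123. ]
```

View pics/scene_l.png

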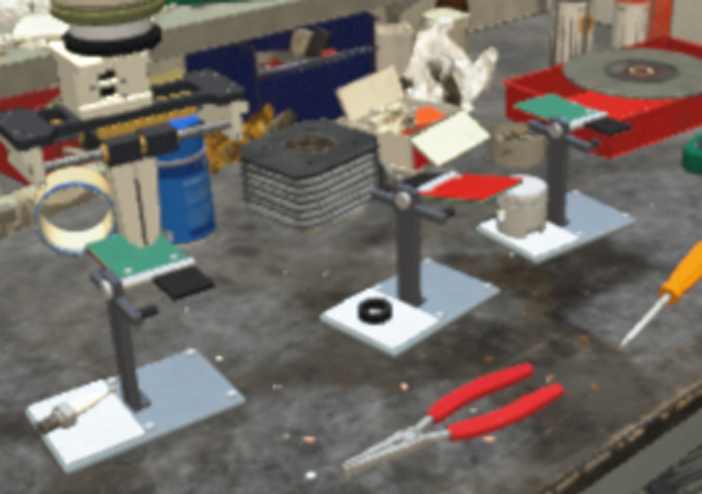

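The plug flag is on its stop (7 N at z 123.0). Lift clear and check everything.

Emit:
{"op": "send_rows", "data": {
  "targets": [
    [-1,[0,0,-15],0],
    [-1,[0,0,-30],0],
    [-1,[0,0,-35],0],
    [-1,[0,0,-35],0],
    [-1,[0,45,0],0],
    [-1,[0,45,0],0],
    [-1,[0,45,0],0],
    [-1,[0,45,0],0],
    [-1,[0,0,0],0],
    [-1,[0,0,0],0],
    [-1,[0,0,0],0]
  ]
}}

```text
t: 18.2
tool_pos: [0.6122, 0.044, 0.2373]
orientation: [-3.137, 0.167, -0.001]
force: [0.0, -0.8, -0.3]
opening: 0.0006
```

```bash
cat > check.py <<'E'
from st import *
from fit import world,S
from plant import optics
import pickle
show()
D=pickle.load(open("D.pkl","rb"))
SPT={"piston":(.566,-.279,-.07,np.pi),"plug":(.578,.238,-.108,np.pi),"ring":(.553,-.044,.10,.22)}
for n,(a,b,c_,d) in dict(side=(100,330,180,360),scene=(130,300,90,380)).items():
    c=optics.read_camera(n); im=cv2.resize(c["color"][:,:,::-1],None,fx=S,fy=S,interpolation=cv2.INTER_CUBIC)
    for p in SPT.values():
        for P in world(p)[5:7]:
            h=cv2.convexHull(np.round((proj(c,P)+.5)*S).astype(np.int32)); cv2.polylines(im,[h],True,(0,255,255),1)
    o=im[a*S:b*S,c_*S:d*S]; f=min(800/o.shape[1],600/o.shape[0]); cv2.imwrite(f"pics/{n}_chk.png",cv2.resize(o,None,fx=f,fy=f,interpolation=cv2.INTER_AREA))
    for nm in ["piston","spark_plug","rubber_ring","pliers","driver"]:
        r=optics.cut_out(n,nm); o=D[n,nm]
        print(n,nm,"was",[(round(k["confidence"],2),np.round(k["point"])) for k in o[:1]],"now",[(round(k["confidence"],2),np.round(k["point"])) for k in r[:1]])
    e=cv2.imread(f"pics/{n}0.png").astype(int); df=np.abs(e-c["color"][:,:,::-1].astype(int)).max(2)
    cv2.imwrite(f"pics/{n}_diff.png",np.clip(df*3,0,255).astype(np.uint8))
E
python3 check.py
```

```text
t 18.2 p [612.2  44.  237.3] yaw -0.107 zaxis [ 0.001  0.001 -1.   ] F [ 0.04 -0.76 -0.31] open 0.0006 q [-0.01  0.16  1.42  0.    1.56  1.67]
 in piston [ 23.5 325.5 237.3]
 in plug [  55.  -189.2  237.3]
 in ring [ 67.7  81.7 237.3]
side piston was [(0.56, array([306., 262.]))] now [(0.48, array([289., 265.]))]
side spark_plug was [(0.17, array([219., 300.]))] now [(0.26, array([267., 159.]))]
side rubber_ring was [] now []
side pliers was [(0.56, array([216., 208.]))] now []
side driver was [(0.98, array([219., 303.]))] now [(0.61, array([218., 301.]))]
scene piston was [(0.94, array([290., 191.]))] now [(0.76, array([290., 190.]))]
scene spark_plug was [(0.6, array([115., 268.]))] now [(0.64, array([117., 268.]))]
scene rubber_ring was [] now [(0.49, array([234., 230.]))]
scene pliers was [] now [(0.71, array([270., 272.]))]
scene driver was [(0.82, array([353., 218.]))] now [(0.89, array([352., 218.]))]
```

View pics/scene_chk.png

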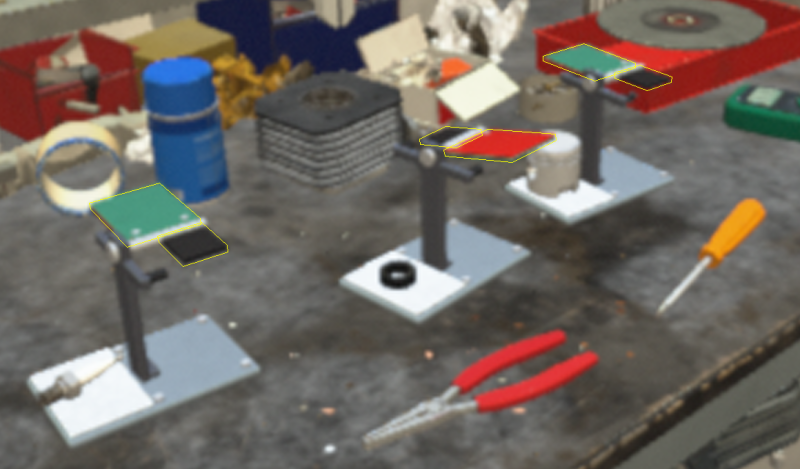

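View pics/side_chk.png

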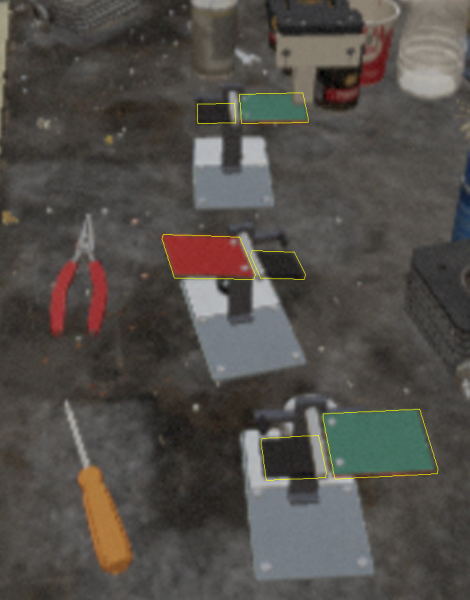

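View pics/scene_diff.png

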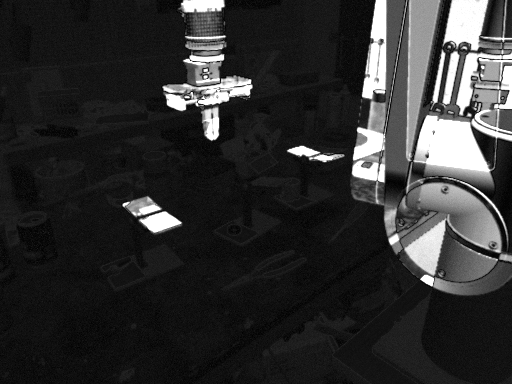

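Both green plates coincide with the drawn level outlines. The ring flag still matches its 0.22 rad outline, and the difference image shows changes only at the two flags and the arm. Handing in.

```bash
python3 -c "
from plant import ticket
print(ticket.close_job())"
```

```text
the job is handed in; nothing more can be done
None
```

The piston and spark plug flags are both turned over and lie flat, green side up. I handed the job in at about 18.5 s; the hand-in gives no verdict.

For each flag, I raised it with shut fingers by pressing its black tab. I then pushed the free edge over from the robot side and pressed the green face lightly down until it met its stop. The wrist force I read at the stops was about 12.6 N at the piston flag and 8.6 N at the plug flag.

**Checks that agreed:**
- **Turned flags:** in the scene and side views, both green plates match the outlines computed for a level flag.
- **Ring flag:** it still matches the 0.22 rad outline, red side up.
- **Loose parts and tools:** in the scene view, before and after pictures differ only at the two flags and the arm. The piston, spark plug and screwdriver stayed within 2 pixels of where they were.
- **Robot:** the gripper was clear of everything, about 100 mm above the stands.

**Checks that were weak or disagreed:**
- In the side view, the network put the piston 17 pixels away from its first report. The piston is mostly hidden there, and the scene view shows it unmoved.
- In the side view, it also missed the pliers at the end, never found the rubber ring, and first mistook the screwdriver for the spark plug.
- In the scene view, it had missed the ring and the pliers at the start, so for those two I relied on the picture difference.

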